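# Load the blood bottles into the matching centrifuge buckets

## Task

Load the centrifuge buckets: stand each of the four dark red blood bottles upright in the bucket of the same colour as its cap, lowering it in gently rather than dropping it, and let go. Leave the two pale bottles standing where they are.

Things in the scene. Friction and masses are not known exactly. Their poses are not given: they have to be found in the camera images.
- blood_blue: Sample bottle filled with blood: dark red body and a blue screw cap; loose, upright, round. Body 44 mm in diameter and straight up to 66 mm, cap 30 mm in diameter, 90 mm high in all; 0.09 to 0.18 kg. Origin: centre of its underside; z up its axis.
- blood_green: Sample bottle filled with blood: dark red body and a green screw cap; loose, upright, round. Body 44 mm in diameter and straight up to 66 mm, cap 30 mm in diameter, 90 mm high in all; 0.09 to 0.18 kg. Origin: centre of its underside; z up its axis.
- blood_yellow: Sample bottle filled with blood: dark red body and a yellow screw cap; loose, upright, round. Body 44 mm in diameter and straight up to 66 mm, cap 30 mm in diameter, 90 mm high in all; 0.09 to 0.18 kg. Origin: centre of its underside; z up its axis.
- blood_red: Sample bottle filled with blood: dark red body and a red screw cap; loose, upright, round. Body 44 mm in diameter and straight up to 66 mm, cap 30 mm in diameter, 90 mm high in all; 0.09 to 0.18 kg. Origin: centre of its underside; z up its axis.
- bucket_blue: Centrifuge bucket: an open round blue cup, fixed to the bench, 80 mm outside and 72 mm inside diameter, rim 30 mm above the bench, inner floor 6 mm above the bench, with a small steel lug on its left and its right (±y of its frame) (100 mm over the lugs). Origin: centre of its underside; z up.
- bucket_green: Centrifuge bucket: an open round green cup, fixed to the bench, 80 mm outside and 72 mm inside diameter, rim 30 mm above the bench, inner floor 6 mm above the bench, with a small steel lug on its left and its right (±y of its frame) (100 mm over the lugs). Origin: centre of its underside; z up.
- bucket_yellow: Centrifuge bucket: an open round yellow cup, fixed to the bench, 80 mm outside and 72 mm inside diameter, rim 30 mm above the bench, inner floor 6 mm above the bench, with a small steel lug on its left and its right (±y of its frame) (100 mm over the lugs). Origin: centre of its underside; z up.
- bucket_red: Centrifuge bucket: an open round red cup, fixed to the bench, 80 mm outside and 72 mm inside diameter, rim 30 mm above the bench, inner floor 6 mm above the bench, with a small steel lug on its left and its right (±y of its frame) (100 mm over the lugs). Origin: centre of its underside; z up.
- plasma_blue: Sample bottle of the same shape and size as the blood bottles but with a pale cream body, and a blue cap; loose, upright, to be left alone. Origin: centre of its underside. Bottles and buckets stand mixed, at least 100 mm apart centre to centre; loose bits up to 25 mm high lie between them; equipment beyond the rows is up to 110 mm high.
- plasma_yellow: Sample bottle of the same shape and size as the blood bottles but with a pale cream body, and a yellow cap; loose, upright, to be left alone. Origin: centre of its underside.

How it is judged:
By the outcome, as a careful person would: the job done as asked, in the order asked, and still so for the second after the job is handed in, with the robot touching nothing.
It also fails if it takes over 102 s, if anything falls off the work surface, if the arm or the gripper's body presses on something with over 40 N, if the wrist force passes 120 N, or if a joint passes its speed limit or range.

## Robot

A 7-joint arm with a two-finger parallel gripper is mounted at the origin on the work surface. World frame = base frame: x ahead of the robot, y to its left, z up, the work surface at z = 0. Lengths are in m, angles in rad, forces in N, time in s.
With the tool pointing down it reaches from about 0.425 to 0.95 m from the base axis. Payload 4.7 kg.
Tool frame: the origin (TCP) lies on the centre line of the jaws, within the pads' length; the fingertips stand robot.nose_length ahead of it and the grasp point (between the pads) lies 8 mm behind it (robot.nose_length is the distance from the TCP to the fingertips, in m); z points along the fingers, y is the line along which they close (so a half turn about z gives the same grasp; the last joint's range is limited). The gripper opens to 85 mm and grips with 20 to 120 N. Pads are 22 mm wide; open, the fingers measure 114 mm over their backs; the gripper's body (76 mm by 85 mm) begins 54 mm behind the grasp point. The pads swing forward as they close: fully open they stand 13 mm farther back than shut.
Start: joints at [-1.132, 0.469, -0.049, 1.532, 0.024, 1.141, -0.082], TCP at [0.304, 0.603, 0.242] pointing down, gripper open.
Joint ranges: [-2.59, 2.59], [-0.33, 1.99], [-1.39, 1.29], [0.1, 2.45], [-1.04, 4.18], [0.21, 1.99], [-2.66, 2.66]. Speed limits (rad/s): [2.57, 2.57, 3.14, 3.14, 3.14, 3.14, 3.14].

## Interface

Orientations are given as [roll, pitch, yaw] about the fixed x, y, z axes, in that order (R = Rz(yaw) Ry(pitch) Rx(roll)).
In Python, from plant import robot gives the robot as it stands. Calls block until the motion is done:
- robot.goto(position, orientation): joint-space move of the TCP to a pose.
- robot.move_straight(position, vel=0.15, attitude=None, contact_N=None): straight line of the TCP; attitude=None keeps the orientation; vel is the mean speed in m/s. With contact_N (N) it stops when the force on the tool has changed by that much, and returns True; else False.
- robot.move_joints(angles): joint-space move.
- robot.grip(opening, strength=None): opening from 0.0 (shut) to 1.0 (fully open); strength is the grip in N (None keeps the last); returns when the fingers have stopped.
- robot.sleep(seconds).
- robot.inverse_kinematics(position, orientation): joint angles nearest the present ones, or None.
- robot.sense(): the state.
- robot.grab_frame(name): name is "scene" or "top" or "wrist"; returns a dict with "image" (384x512x3 uint8, red, green, blue), "range_z" (384x512 float32, m along the optical axis (not along the pixel's ray), 0 where there is no reading), "fx", "fy", "cx", "cy" (pixels), "R" (3x3) and "t" (3): a world point X has camera coordinates R X + t. Camera axes: x right, y down, z forward; pixel columns grow to the right and rows downward; lengths in m; the calibration is good to about 2 mm. A picture is of the moment at which its call begins.
A pose or a line that the arm cannot do raises robot.IKError and nothing moves.
- robot.close_job(): hands the job in; it is judged then, once.
The state is a dict: "t": time; "joint_pos": joint angles; "joint_velocities": joint speeds; "effort": joint torques, N m; "tcp_pos": TCP position; "tcp_rot": TCP orientation; "wrist_force": force on the tool from outside, world axes, zero at the start; "torque": the same for the moment, N m; "opening": opening from 0.0 (shut) to 1.0 (fully open); "gripper_force": force on a finger pad.
Only numpy, scipy, OpenCV 4.12 (cv2) and the standard library are available. Lean on these libraries where they do the work, as an engineer would, in place of code of your own. Each camera call takes 0.05 s, during which the arm holds its last target. There are 200 camera calls.

## Working session

There is one attempt and no reset: what is moved stays moved. The work goes in short steps, each a Python script; the robot and the scene stay as the last script left them, time stands still between calls to the robot, and variables do not carry over. Pictures are saved under pics/ and viewed, at most 14 in all, crops included, and the job is handed in when it is done.

```bash
mkdir -p pics; ls
python3 - <<'E'
from plant import robot
import cv2,numpy as np
print(robot.nose_length, robot.sense()['t'], robot.sense()['tcp_rot'],robot.sense()['opening'])
for n in ("top","scene"):
    f=robot.grab_frame(n); cv2.imwrite(f"pics/{n}1.png",cv2.resize(f["image"][:,:,::-1],(800,600)))
    np.savez(f"{n}1.npz",**f)
    print(n,f["fx"],f["cx"],f["cy"],np.round(f["R"],3).tolist(),np.round(f["t"],3))
E
```

```text
pics
0.011 0.0 [-3.13960604e+00  7.53095000e-05  2.67385206e+00] 0.9963464401304163
top 360.5860950472167 250.52154740047763 191.01556622337594 [[0.019, -1.0, 0.011], [-0.997, -0.02, -0.073], [0.073, -0.01, -0.997]] [-0.013  0.519  0.921]
scene 440.42210688630234 256.41214975620585 189.3930424970434 [[0.547, 0.837, -0.011], [0.704, -0.467, -0.536], [-0.453, 0.285, -0.844]] [-0.278 -0.327  1.465]
```

View pics/top1.png

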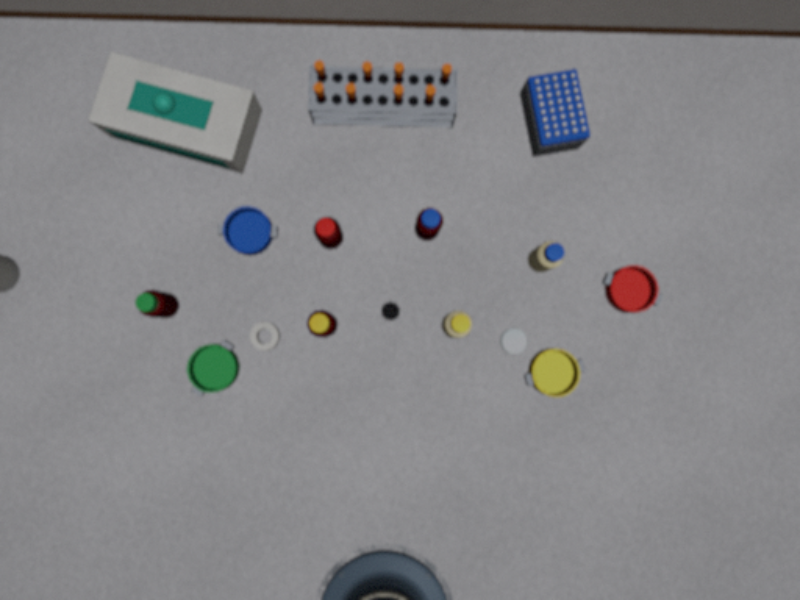

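View pics/scene1.png

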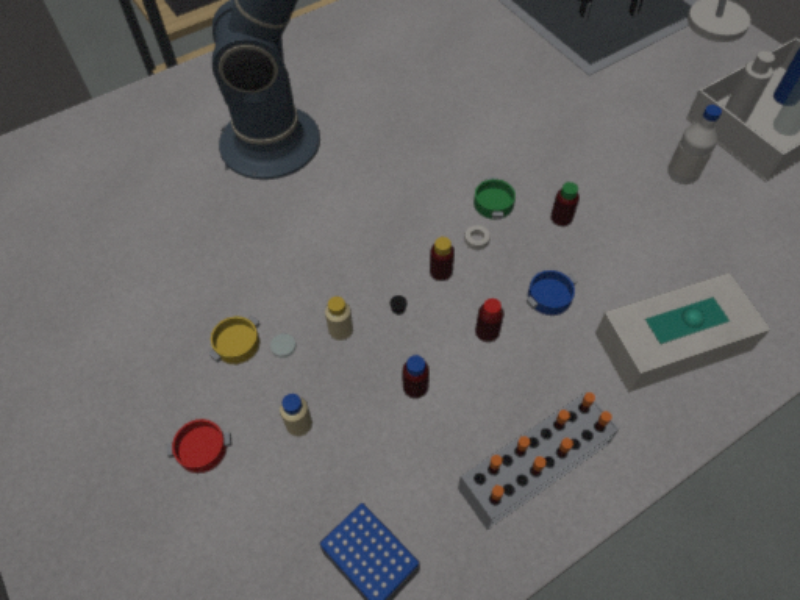

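The top view (800 px scale) shows these objects:
- Blood caps: green (147,302), red (326,229), yellow (319,323), blue (430,218).
- Buckets: blue (248,231), green (214,368), yellow (554,372), red (632,289).
- Pale bottles: (553,253) and (459,324).

The scene view agrees with this. Next I'll measure positions in both views.

```bash
cat > vis.py <<'E'
import cv2,numpy as np
def ray(f,u,v,z):
    R,t=f["R"],f["t"]; d=R.T@np.array([(u-f["cx"])/f["fx"],(v-f["cy"])/f["fy"],1]); c=-R.T@t
    return (c+d*(z-c[2])/d[2])
def proj(f,X):
    p=f["R"]@X+f["t"]; return np.array([f["fx"]*p[0]/p[2]+f["cx"],f["fy"]*p[1]/p[2]+f["cy"]])
HUE={"blue":(100,130),"green":(45,85),"yellow":(18,34),"red":(0,8)}
def blobs(f,col,vmin=90):
    h=cv2.cvtColor(f["image"],cv2.COLOR_RGB2HSV); lo,hi=HUE[col]
    m=cv2.inRange(h,(lo,130,vmin),(hi,255,255))
    if col=="red": m|=cv2.inRange(h,(172,130,vmin),(180,255,255))
    cs,_=cv2.findContours(m,cv2.RETR_EXTERNAL,cv2.CHAIN_APPROX_NONE)
    return [c for c in cs if cv2.contourArea(c)>25]
E
python3 - <<'E'
import numpy as np,cv2
from vis import *
for n in("top","scene"):
    f=dict(np.load(n+"1.npz"))
    for c in HUE:
        for b in blobs(f,c):
            a=cv2.contourArea(b); (u,v),(w,h),_=cv2.minAreaRect(b); z=.03 if a>300 else .085
            p=ray(f,u,v,z); d=proj(f,p); s=f["fx"]/(f["R"]@p+f["t"])[2]
            r=f["range_z"][int(v),int(u)]; X=f["R"].T@(np.array([(u-f["cx"])/f["fx"]*r,(v-f["cy"])/f["fy"]*r,r])-f["t"])
            print(n,c,int(a),"uv800",int(u*1.5625),int(v*1.5625),"xy",np.round(p[:2],4),"size mm",np.round(np.array([w,h])/s*1e3,0),"rangeXYZ",np.round(X,3))
E
```

```text
top blue 77 uv800 553 251 xy [ 0.5932 -0.2548] size mm [22. 26.] rangeXYZ [ 0.593 -0.254  0.088]
top blue 96 uv800 430 217 xy [ 0.6423 -0.0607] size mm [27. 27.] rangeXYZ [ 0.642 -0.061  0.086]
top blue 648 uv800 246 229 xy [0.628  0.2407] size mm [73. 75.] rangeXYZ [0.451 0.007 0.956]
top blue 1100 uv800 558 107 xy [ 0.8493 -0.2789] size mm [119.  83.] rangeXYZ [ 0.837 -0.27   0.059]
top green 567 uv800 214 367 xy [0.4005 0.2841] size mm [71. 66.] rangeXYZ [0.399 0.291 0.007]
top green 79 uv800 145 301 xy [0.5021 0.3775] size mm [24. 24.] rangeXYZ [0.502 0.376 0.088]
top green 595 uv800 169 104 xy [0.838  0.3771] size mm [131.  45.] rangeXYZ [0.816 0.356 0.084]
top yellow 664 uv800 554 371 xy [ 0.4034 -0.2722] size mm [72. 77.] rangeXYZ [ 0.402 -0.28   0.004]
top yellow 81 uv800 459 322 xy [ 0.4791 -0.1078] size mm [22. 24.] rangeXYZ [ 0.479 -0.107  0.089]
top yellow 126 uv800 318 322 xy [0.4748 0.1095] size mm [31. 29.] rangeXYZ [0.475 0.109 0.09 ]
top red 653 uv800 632 287 xy [ 0.5441 -0.4027] size mm [74. 77.] rangeXYZ [ 0.547 -0.415  0.001]
top red 114 uv800 325 227 xy [0.6238 0
[... 623 characters left out ...]
0.82  0.353 0.087]
scene green 197 uv800 494 198 xy [0.442  0.2494] size mm [51. 45.] rangeXYZ [0.395 0.295 0.009]
scene green 32 uv800 569 187 xy [0.4977 0.3822] size mm [17. 20.] rangeXYZ [0.501 0.377 0.091]
scene yellow 418 uv800 233 336 xy [ 0.4043 -0.2744] size mm [66. 76.] rangeXYZ [ 0.388 -0.273  0.004]
scene yellow 65 uv800 335 303 xy [ 0.4761 -0.1069] size mm [21. 26.] rangeXYZ [ 0.481 -0.109  0.093]
scene yellow 54 uv800 442 242 xy [0.4719 0.1121] size mm [19. 28.] rangeXYZ [0.477 0.108 0.094]
scene red 736 uv800 197 443 xy [ 0.5469 -0.4051] size mm [69. 81.] rangeXYZ [ 0.536 -0.407  0.008]
scene red 70 uv800 492 305 xy [0.6235 0.107 ] size mm [23. 26.] rangeXYZ [0.627 0.103 0.093]
```

Run:
```python
import numpy as np,cv2
from vis import *
from plant import robot
B={"blue":(.632,.240),"green":(.400,.288),"yellow":(.403,-.274),"red":(.545,-.405)}
for n in("top","scene"):
    f=dict(np.load(n+"1.npz")); h=cv2.cvtColor(f["image"],cv2.COLOR_RGB2HSV)
    for c,(x,y) in B.items():
        u,v=proj(f,np.array([x,y,.015])); lo,hi=HUE[c]
        m=cv2.inRange(h,(lo-8 if lo>8 else 0,80,40),(hi+8,255,255))
        if c=="red": m|=cv2.inRange(h,(170,80,40),(180,255,255))
        roi=np.zeros_like(m); cv2.circle(roi,(int(u),int(v)),28,255,-1); m=cv2.morphologyEx(m&roi,cv2.MORPH_CLOSE,np.ones((5,5)))
        cs,_=cv2.findContours(m,cv2.RETR_EXTERNAL,cv2.CHAIN_APPROX_NONE); b=cv2.convexHull(max(cs,key=cv2.contourArea))
        M=cv2.moments(b); p=ray(f,M["m10"]/M["m00"],M["m01"]/M["m00"],.015)
        e=np.array([ray(f,*q[0],.015)[:2] for q in b]); print(n,c,np.round(p[:2],4),"ext",np.round(np.ptp(e,0)*1e3))
for x,y in list(B.values())+[(.642,-.060),(.502,.378),(.474,.110),(.6235,.105)]:
    for z in(.042,.25): 
        q=robot.inverse_kinematics([x,y,z],[np.pi,0,np.arctan2(y,x)+np.pi/2]); print(x,y,z,None if q is None else np.round(q,2))
```

```text
top blue [0.6308 0.2435] ext [80. 82.]
top green [0.3986 0.2923] ext [75. 80.]
top yellow [ 0.4027 -0.2761] ext [78. 81.]
top red [ 0.5446 -0.408 ] ext [77. 87.]
scene blue [0.6272 0.2449] ext [88. 90.]
scene green [0.3958 0.2931] ext [91. 90.]
scene yellow [ 0.4009 -0.2739] ext [95. 81.]
scene red [ 0.5432 -0.4056] ext [91. 81.]
0.632 0.24 0.042 [-0.54  0.68  0.17  1.69 -0.16  0.78  0.07]
0.632 0.24 0.25 [-0.58  0.47  0.23  1.53 -0.11  1.15  0.03]
0.4 0.288 0.042 [-0.78  0.46  0.09  2.13 -0.08  0.55 -0.01]
0.4 0.288 0.25 [-0.83  0.16  0.13  1.95 -0.02  1.03 -0.06]
0.403 -0.274 0.042 [ 0.07  0.51  0.57  2.17 -0.49  0.59  0.39]
0.403 -0.274 0.25 [-0.36  0.22  1.03  2.   -0.22  1.04  0.17]
0.545 -0.405 0.042 [-0.05  0.96  1.04  1.72 -0.94  1.05  0.68]
0.545 -0.405 0.25 [ 0.01  0.6   0.89  1.55 -0.48  1.23  0.34]
0.642 -0.06 0.042 [-0.3   0.68  0.47  1.79 -0.43  0.77  0.3 ]
0.642 -0.06 0.25 [-0.39  0.45  0.59  1.63 -0.27  1.14  0.17]
0.502 0.378 0.042 [-0.77  0.62  0.08  1.81 -0.07  0.71 -0.01]
0.502 0.378 0.25 [-0.8   0.38  0.12  1.65 -0.05  1.11 -0.02]
0.474 0.11 0.042 [-0.52  0.46  0.25  2.15 -0.21  0.55  0.12]
0.474 0.11 0.25 [-0.64  0.15  0.36  1.98 -0.06  1.03 -0.02]
0.6235 0.105 0.042 [-0.46  0.64  0.32  1.81 -0.28  0.73  0.18]
0.6235 0.105 0.25 [-0.51  0.4   0.38  1.65 -0.16  1.12  0.08]
```

```bash
cat > act.py <<'E'
import numpy as np
from plant import robot
BOT={"blue":(.642,-.060),"green":(.501,.378),"yellow":(.474,.110),"red":(.6235,.105)}
BUC={"blue":(.629,.244),"green":(.3975,.2925),"yellow":(.402,-.275),"red":(.544,-.407)}
H=.24; GZ=.043
ori=lambda p:[np.pi,0,np.arctan2(p[1],p[0])+np.pi/2]
def load(c):
    a,b=BOT[c],BUC[c]
    robot.goto([*a,H],ori(a)); robot.grip(.85)
    robot.move_straight([*a,GZ],vel=.15)
    robot.grip(0.,35); s=robot.sense(); print(c,"held",round(s["opening"],3),round(s["gripper_force"],1),"tcp",np.round(s["tcp_pos"],4),s["t"])
    if not .35<s["opening"]<.7 or s["gripper_force"]<10: raise SystemExit("no grasp")
    robot.move_straight([*a,H],vel=.15)
    robot.goto([*b,H],ori(b))
    robot.move_straight([*b,.07],vel=.15); robot.sleep(.2)
    print("opening",round(robot.sense()["opening"],3))
    hit=robot.move_straight([*b,GZ+.002],vel=.025,contact_N=4); s=robot.sense()
    print("hit",hit,"tcp",np.round(s["tcp_pos"],4),"F",np.round(s["wrist_force"],1))
    if s["tcp_pos"][2]>GZ+.014: raise SystemExit("contact too high")
    robot.grip(.8); robot.sleep(.2); robot.move_straight([*b,.2],vel=.15); print("t",robot.sense()["t"])
E
python3 -c "
from act import *
load('green')
import cv2
cv2.imwrite('pics/w1.png',robot.grab_frame('scene')['image'][:,:,::-1])"
```

```text
green held 0.503 35.4 tcp [0.5015 0.3784 0.044 ] 3.375
opening 0.505
hit True tcp [0.3974 0.2924 0.0499] F [-0.2 -0.5  6.2]
t 9.4167
```

View pics/w1.png

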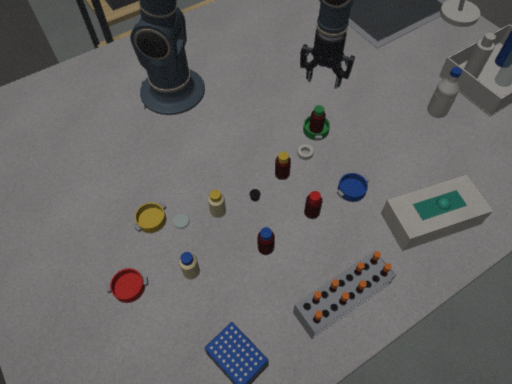

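The green bottle is upright in the green bucket at about (317,120), and contact came at the expected floor height. I'll load the other three now.

```bash
python3 -c "
from act import *
import cv2
for c in ('blue','yellow','red'): load(c)
robot.goto([.304,.603,.3],ori((.304,.603)))
f=robot.grab_frame('top'); cv2.imwrite('pics/e1.png',cv2.resize(f['image'][:,:,::-1],(800,600))); np.savez('e1.npz',**f)
f=robot.grab_frame('scene'); cv2.imwrite('pics/e2.png',cv2.resize(f['image'][:,:,::-1],(800,600)))
print(robot.sense()['t'])"
```

```text
blue held 0.502 35.5 tcp [ 0.6427 -0.06    0.0439] 13.1083
opening 0.502
hit True tcp [0.6288 0.2439 0.0499] F [0.1 0.4 4. ]
t 19.7083
yellow held 0.502 35.3 tcp [0.4747 0.1102 0.0438] 22.6167
opening 0.501
hit True tcp [ 0.402  -0.275   0.0496] F [ 0.4 -0.3  3.3]
t 29.5167
red held 0.504 35.4 tcp [0.6242 0.1051 0.0439] 33.2
opening 0.507
hit True tcp [ 0.5439 -0.4069  0.0499] F [-0.2 -0.1  4.9]
t 40.5083
44.2333
```

View pics/e1.png

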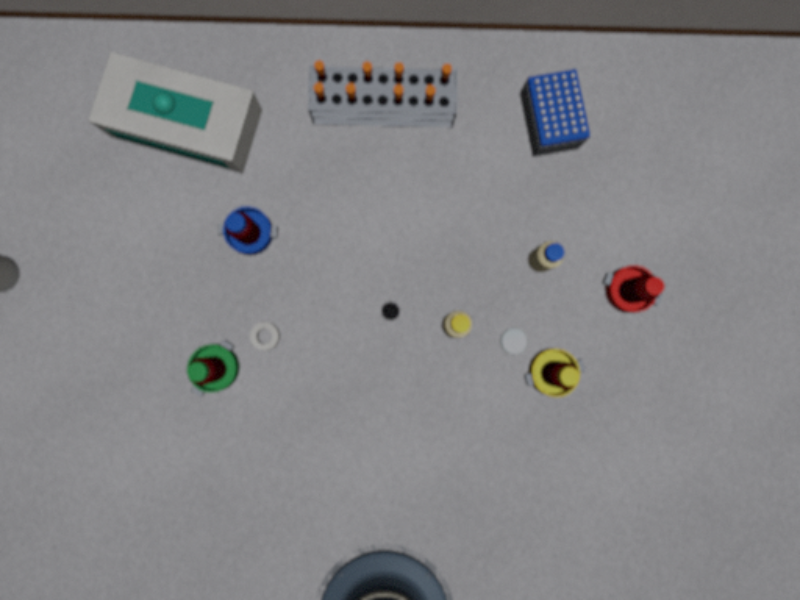

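View pics/e2.png

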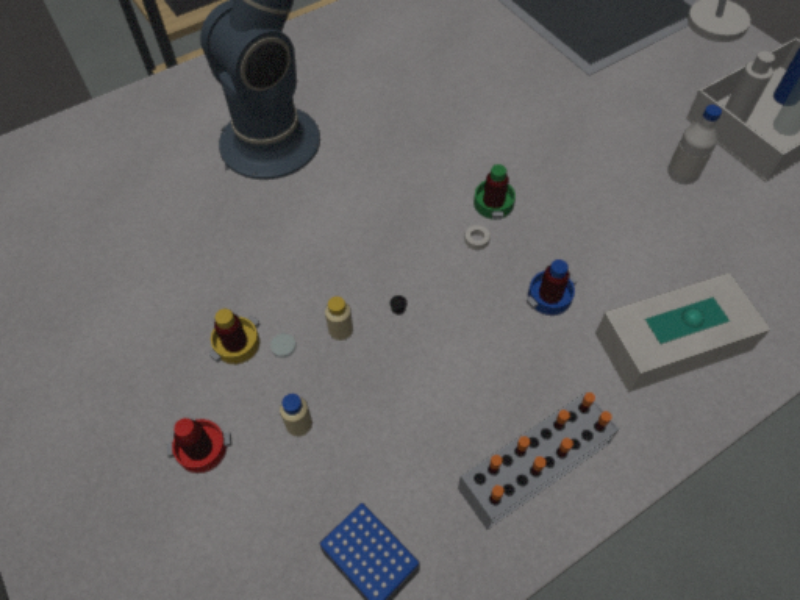

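All four bottles are in their matching buckets in both views, and the pale bottles haven't moved. In the scene view the red one at (190,435) seems to lean, so I'll check the cap positions before handing in.

Run:
```python
import numpy as np,cv2
from vis import *
from act import BUC,robot
f=dict(np.load("e1.npz")); z=f["range_z"]; h,w=z.shape
u,v=np.meshgrid(np.arange(w),np.arange(h))
P=(np.stack([(u-f["cx"])/f["fx"]*z,(v-f["cy"])/f["fy"]*z,z],-1)-f["t"])@f["R"]
ok=True
for c,b in BUC.items():
    m=(np.hypot(P[...,0]-b[0],P[...,1]-b[1])<.05)&(P[...,2]>.085)&(P[...,2]<.11)&(z>0)
    q=np.median(P[m],0); d=np.hypot(*(q[:2]-b)); print(c,m.sum(),np.round(q,4),round(d*1e3,1)); ok&=d<.008
if ok: print(robot.close_job())
```

```text
blue 128 [0.6259 0.2425 0.0943] 3.5
green 137 [0.3966 0.2908 0.0942] 2.0
yellow 134 [ 0.4001 -0.2738  0.0948] 2.3
red 135 [ 0.5412 -0.4057  0.0944] 3.1
the job is handed in; nothing more can be done
None
```

All four blood bottles stand upright in the buckets matching their caps, each cap within 4 mm of its bucket's centre; the pale bottles were left untouched, and I handed the job in at about 44 s.

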